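# Take the combination padlock off the stock box

### The job

Unlock the stock box on the goldsmith's bench: turn the padlock's dial, click by click, until its pointer rests in the notch that faces the shackle, then pull the shackle out all the way while the lock still lies in its guards. Then take the opened lock by its body, lift it straight off, and hold it up level, dial upward and shackle still out, at least 10 cm clear above the box lid. Finish while holding it there, still, and leave the ring, the tin and the small steel cube on the lid where they are.

Things in the scene. Friction and masses are not known exactly. Their poses are not given: they have to be found in the camera images.
- stock_box: Fixed grey steel deed box, 226 x 286 mm (x, y), lid top 70 mm above its origin (centre of its underside, on the bench). A hasp plate 8 mm thick lies on the lid; the padlock lies on it, centre at x 0, y -50 mm of the box, axes parallel to the box's. Guards 8 mm high stand round the foot of the lock body with 2 mm play, so it cannot turn or slide away.
- staple_top (a point): Top of the fixed round-bar staple, 34 mm above the hasp plate. The staple (bar 6 mm thick, 26 mm wide outside) arches over the short leg of the shackle (x = +21 mm of the lock), 2 mm in front of the lock's +y face, and keeps the lock from being lifted until the shackle is out.
- lock_center (a point): Centre of the loose brass padlock's body, 58 (x) x 60 (y) x 36 mm (z), half-way up. It lies on its back, z up, dial on its top face, shackle leaving its +y face. About 0.55 kg in all. At the start this point is 96 mm above the bench. Best gripped across the 58 mm (the two x faces), on the upper 25 mm, above the guards.
- dial_grip (a point): Point on the dial's axis at the height to grip, over the lock's centre, 18 mm above the dial's disc. Dark steel disc 48 mm across, 6 mm thick, on the lock's top face, with an upright thumb bar 12 mm wide, 36 long, 24 high above the disc. The bar lies along this point's y; its +y end is the pointer (small nib, white line on top of that half). The point turns with the dial.
- dial (a joint): Dial angle on the lock, rad, positive anticlockwise from above. 0: pointer straight to the shackle (lock's +y, small dark mark on the body's edge), the only notch where the shackle comes out (within about 0.15). A spring clicks and holds it at every 0.52 rad (30 degrees), peak moment about 0.05 N m. Starts at 0.9 to 2.7: turn it clockwise. Stops at -1.2 and 3.4.
- shackle_bar (a point): Middle of the shackle's cross bar, on its centre line, 28 mm above the lid, nothing under it. The shackle is a U of 8 mm round steel, legs at x +-21 mm of the lock, 20 mm above its underside. The cross bar runs along x, straight for 28 mm, 58 mm beyond the lock's +y face when shut. Room for a finger inside the U: 46 mm between staple and bar, 34 mm between legs.
- shackle (a joint): How far the shackle is drawn out along the lock's +y, m: 0 shut, 0.024 fully out at its stop. About 3 N of friction; it stays where it is left. Locked, it gives about 2 mm. The short leg is clear of the staple from about 0.019.
- ring_band: Bystander, leave alone: steel ring 25 mm across, 8 mm high, on the box lid beside the shackle's pull; origin at its underside.
- stock_tin: Bystander, leave alone: flat round aluminium tin, 46 mm across, 18 mm high, on the box lid; origin at its underside.
- doming_cube: Bystander, leave alone: steel cube of 25 mm on the lid's corner near the lock; origin at its underside.
Things that resemble listed ones, but are neither listed nor needed, are in the scene too. Leave any red look-alike of the part that bears lock_center alone.

How it is judged:
By the outcome, as a careful person would: the job done as asked, in the order asked, and still so for the second after the job is handed in, while the arm keeps its last pose, push and grip.
It also fails if it takes over 70 s, if anything falls off the work surface, if the arm or the gripper's body presses on something with over 40 N, if the wrist force passes 120 N, or if a joint passes its speed limit or range.

### The arm

A 6-joint arm with a two-finger parallel gripper is mounted at the origin on the work surface. World frame = base frame: x ahead of the robot, y to its left, z up, the work surface at z = 0. Lengths are in m, angles in rad, forces in N, time in s.
With the tool pointing down it reaches from about 0.3 to 0.95 m from the base axis. Payload 3.1 kg.
Tool frame: the origin (TCP) lies at the very end of the fingers, on their centre line; the grasp point (between the pads) lies 19 mm behind it (bot.tcp_to_grasp is the distance from the TCP to the grasp point, in m); z points along the fingers, y is the line along which they close (so a half turn about z gives the same grasp; the last joint's range is limited). The gripper opens to 85 mm and grips with 20 to 120 N. Pads are 22 mm wide; open, the fingers measure 114 mm over their backs; the gripper's body (76 mm by 85 mm) begins 54 mm behind the grasp point. The pads swing forward as they close: fully open they stand 13 mm farther back than shut.
Start: joints at [-1.192, 0.308, 1.634, -0, 1.2, -0.07], TCP at [0.271, -0.563, 0.231] pointing down, gripper open.
Joint ranges: [-3.06, 3.06], [-0.79, 1.96], [0.05, 2.63], [-1.19, 4.34], [0.05, 2.64], [-2.94, 2.94]. Speed limits (rad/s): [2.79, 2.79, 3.14, 3.14, 3.14, 3.14].

### API

Orientations are given as [roll, pitch, yaw] about the fixed x, y, z axes, in that order (R = Rz(yaw) Ry(pitch) Rx(roll)).
In Python, from rig import bot gives the robot as it stands. The module is installed in compiled form; this text tells all that it offers.
- The arm moves only by the tool servo_tool, never from a script. Its argument "deltas" is a list of rows, each an object with "linear": the shift along the tool's x, y, z in units of 30 mm (1.0 is 30 mm), a list of three; "spin": the turn about the tool's z in units of 6 degrees (1.0 is 6 degrees). A call has 1 to 8 rows; each row shifts and turns the commanded pose from where the row before left it, along the tool's axes as they then stand; what a row does not reach is not made up. A row lasts 1/8 s, in which the tool goes at most 62.5 mm and 10.7 degrees, less where a joint would pass 70% of its speed; a pose out of reach is approached as far as the arm can. A call is refused whole if a number of a shift passes 1 or a number of a turn 1, either way. A call with a gripper value outside its range is refused whole. "gripper" is the gripper's target within -1 to 1 (fully open at 1, half-way at 0, shut at -1), set as the call begins (left out, the last holds). The fingers move at their own pace and stop on an object; "squeeze" is the grip in N (left out, the last holds). Time passes only in rows, so rows that do not move let the fingers close. It gives the time, the measured TCP pose, the force, the opening and the grip force at its end, in the units of the state.
- bot.state(): the state, without advancing time (a new reading comes with each control period).
- bot.capture(name): name is "scene" or "top" or "wrist"; returns (picture, depth): 420x560x3 uint8, blue, green, red; 420x560 float32, m along the optical axis (not along the pixel's ray), 0 where there is no reading.
- bot.camera_info(name): a dict with "fovy" (degrees; the focal length in pixels is half the picture's height over the tangent of half this angle, whatever the lens; pixels are square), "cx", "cy" (the principal point, pixels), "R" (3x3) and "t" (3): a world point X has camera coordinates R X + t; the wrist camera has in their place "hand_eye" (4x4, takes a point from camera to tool coordinates, whose origin is the TCP and whose axes are the flange's). Camera axes: x right, y down, z forward; pixel columns grow to the right and rows downward; lengths in m; the calibration is good to about 2 mm. A picture is of the moment at which its call begins: read the wrist's pose just before it. camera_info takes no time and is no camera call.
- bot.hand_in(): hands the job in; it is judged then, once.
The state is a dict: "t": time; "joint_pos": joint angles; "dq": joint speeds; "joint_efforts": joint torques, N m; "position": TCP position; "eef_rot": TCP orientation; "ft_force": force on the tool from outside, world axes, zero at the start; "wrist_torque": the same for the moment, N m; "gripper_width": opening from 0.0 (shut) to 1.0 (fully open); "grasp_force": force on a finger pad.
Only numpy, scipy, OpenCV 4.12 (cv2) and the standard library are available. Lean on these libraries where they do the work, as an engineer would, in place of code of your own. Each camera call takes 0.05 s, during which the arm holds its last target. There are 200 camera calls.

## Working session

There is one attempt and no reset: what is moved stays moved. The work goes in short steps, Python scripts to look and compute and a tool call to move; the robot and the scene stay as the last step left them, time stands still between calls to the robot, and variables do not carry over. Pictures are saved under pics/ and viewed, at most 10 in all, crops included, and the job is handed in when it is done.

Besides the shell and the picture viewer there is one more tool, called after "Call:" in YAML: its name, and indented under it one key for each argument. servo_tool: Moves the arm, as the interface text tells. Its arguments: {"type":"object","properties":{"deltas":{"type":"array"},"gripper":{"type":"number"},"squeeze":{"type":"number"}},"required":["deltas"]}

```bash
mkdir -p pics
cat > h.py <<'E'
import numpy as np, cv2
from rig import bot
from scipy.spatial.transform import Rotation as Ro
def cam(n):
    c=bot.camera_info(n); f=210/np.tan(np.radians(c['fovy'])/2)
    if 'R' in c and n!='wrist': R=np.array(c['R']);t=np.array(c['t']);return f,c['cx'],c['cy'],R.T,-R.T@t
    s=bot.state(); H=np.array(c['hand_eye']); T=np.eye(4);T[:3,:3]=Ro.from_euler('xyz',s['eef_rot']).as_matrix();T[:3,3]=s['position'];M=T@H
    return f,c['cx'],c['cy'],M[:3,:3],M[:3,3]
def shot(n,name):
    C=cam(n);p,d=bot.capture(n);cv2.imwrite(f'pics/{name}.png',p);np.save(f'pics/{name}.npy',d)
    np.savez(f'pics/{name}_c.npz',f=C[0],cx=C[1],cy=C[2],R=C[3],o=C[4]);return p,d
def load(name):
    z=np.load(f'pics/{name}_c.npz');return cv2.imread(f'pics/{name}.png'),np.load(f'pics/{name}.npy'),(float(z['f']),float(z['cx']),float(z['cy']),z['R'],z['o'])
def plane(C,uv,z):
    f,cx,cy,R,o=C;uv=np.atleast_2d(uv).astype(float)
    r=np.c_[(uv[:,0]-cx)/f,(uv[:,1]-cy)/f,np.ones(len(uv))]@R.T
    return o+r*((z-o[2])/r[:,2])[:,None]
def cloud(C,d):
    f,cx,cy,R,o=C;v,u=np.mgrid[:420,:560]
    return np.stack([(u-cx)/f*d,(v-cy)/f*d,d],-1)@R.T+o
E
python3 - <<'E'
from h import *
print(bot.state(), bot.tcp_to_grasp)
a,_=shot('scene','s0');b,_=shot('top','t0');
cv2.imwrite('pics/st.png',cv2.resize(np.vstack([a,b]),None,fx=.71,fy=.71))
print(bot.camera_info('wrist'),cam('top'))
E
```

```text
{'t': 0.0, 'joint_pos': array([-1.19169715e+00,  3.09009099e-01,  1.63521088e+00, -4.30135238e-05,
        1.19969108e+00, -6.96820673e-02]), 'dq': array([-0.00011874, -0.00128997,  0.00198763, -0.00024218,  0.00036377,
        0.00076104]), 'joint_efforts': array([-8.93395627e-04, -4.15255451e+01, -2.76661009e+01, -1.34451989e-04,
        1.03754655e-02,  6.55530627e-06]), 'position': array([ 0.27083251, -0.56234752,  0.23003294]), 'eef_rot': array([-3.13927709e+00, -1.21468269e-04,  4.48796753e-01]), 'ft_force': array([ 0.59945936,  0.87434401, -0.79961332]), 'wrist_torque': array([-0.007169  ,  0.04346097,  0.01743571]), 'grasp_force': 0.0, 'gripper_width': 0.9995280553982481} 0.0187
{'fovy': 60.31523327671613, 'cx': 281.17741007031304, 'cy': 210.984004972606, 'hand_eye': array([[-1.56284535e-04, -9.55748747e-01, -2.94184141e-01,
         7.56797487e-02],
       [ 9.99999499e-01,  1.41481620e-04, -9.90894128e-04,
        -3.42980062e-04],
       [ 9.88667470e-04, -2.94184149e-01,  9.55748246e-01,
        -1.43151886e-01],
       [ 0.00000000e+00,  0.00000000e+00,  0.00000000e+00,
         1.00000000e+00]])} (np.float64(501.7173511758379), 279.36015396057644, 214.77221764784906, array([[ 0.02127936, -0.98481963,  0.17227156],
       [-0.99961488, -0.02402775, -0.01388412],
       [ 0.01781265, -0.17190977, -0.98495164]]), array([0.39601949, 0.01148244, 0.84186964]))
```

View pics/t0.png

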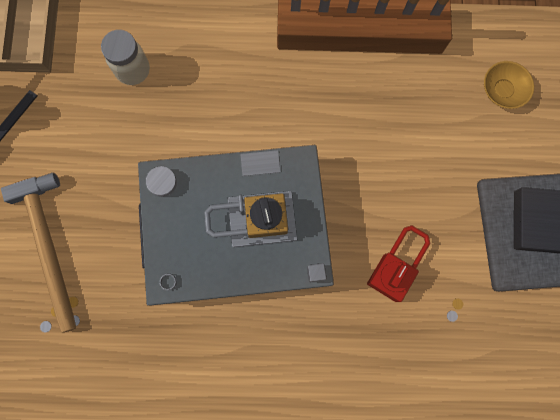

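View pics/s0.png

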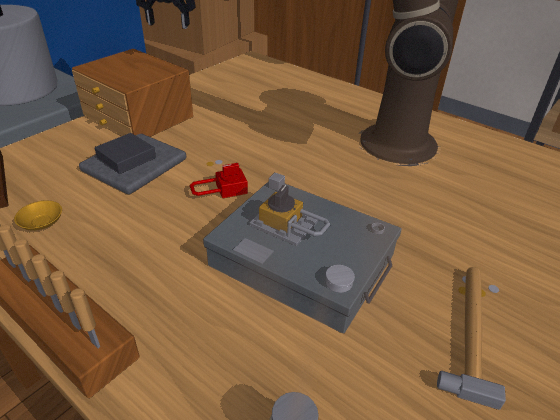

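The top view shows the brass lock at about (266,214) with its shackle to the left (world +y). The red look-alike is at (400,265), the ring at (168,283), the tin at (160,181) and the cube at (317,272).

Run:
```python
from h import *
p,d,C=load('t0');P=cloud(C,d)
hsv=cv2.cvtColor(p,cv2.COLOR_BGR2HSV)
# lid: depth within box
lid=((P[...,2]>.062)&(P[...,2]<.078)).astype(np.uint8)
lid=cv2.morphologyEx(lid,cv2.MORPH_CLOSE,np.ones((45,45)))
n,l,s,c=cv2.connectedComponentsWithStats(lid);print(s[1:][s[1:,4]>800])
k=l[214,320] if l[214,320] else 1+np.argmax(s[1:,4])
lid=(l==k)
pts=np.argwhere(lid)[:,::-1]
W=plane(C,pts,.07);r=cv2.minAreaRect(W[:,:2].astype(np.float32)*1000);print('lid',r)
m=(hsv[...,0]>12)&(hsv[...,0]<28)&(hsv[...,1]>140);z=np.zeros_like(m);z[180:250,235:300]=1;m&=z
# upper body incl dial
W=plane(C,np.argwhere(m)[:,::-1],.114);print('brass',cv2.minAreaRect(W[:,:2].astype(np.float32)*1000),m.sum())
b=P[195:235,245:290];mm=b[...,2]>.13;print('bar pts',mm.sum(),b[mm].mean(0) if mm.any() else 0)
for n_,(u,v) in dict(cube=(317,272),ring=(168,283),tin=(160,181)).items(): print(n_,P[v,u])
cv2.imwrite('pics/z.png',cv2.resize(p[170:260,190:310],None,fx=6,fy=6,interpolation=cv2.INTER_CUBIC))
```

```text
[[  291     0   152    14  1793]
 [  138   145   196   160 26325]]
lid ((517.7529296875, 71.2540283203125), (225.53421020507812, 285.135986328125), 7.366930961608887)
brass ((522.305908203125, 21.45856475830078), (59.89430236816406, 58.16038513183594), 7.352757930755615) 620
bar pts 240 [0.52029042 0.02078279 0.15810688]
cube [ 0.44180925 -0.05669201  0.09535378]
ring [0.42159956 0.16722613 0.07176391]
tin [0.57578662 0.18512465 0.08922251]
```

View pics/z.png

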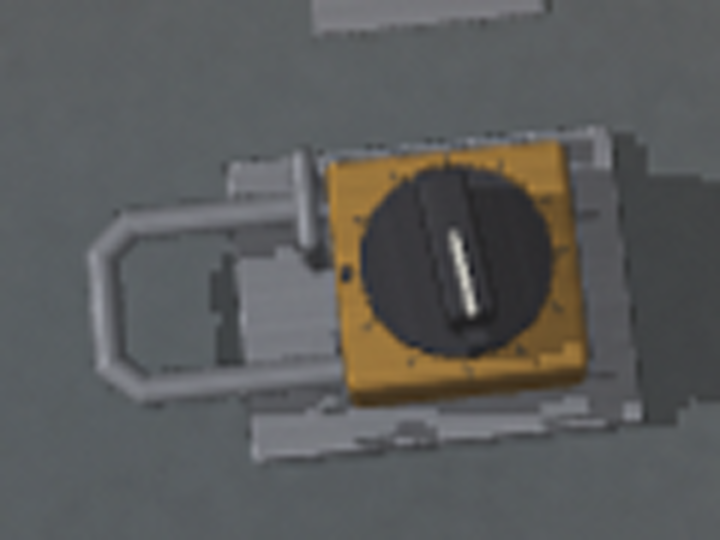

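The close-up shows the white line on the half of the bar pointing down the image, from (455,235) to (470,320). That puts the pointer at about 187° in world. The lock's +y (the dark mark at (345,272)) is at 97.4°, so the dial is about 3 clicks (1.57) off. The lock centre is near (0.523, 0.0216) with a yaw of 7.4°. I'll go above it now.

Call:
servo_tool:
  deltas:
    - {"linear": [1,-0.87,-0.1],"spin": -1}
    - {"linear": [0,0,0],"spin": 1}
    - {"linear": [1,-0.87,-0.1],"spin": 0}
    - {"linear": [1,-0.87,-0.1],"spin": 0}
    - {"linear": [1,-0.87,-0.1],"spin": 0}
    - {"linear": [1,-0.87,-0.1],"spin": 0}
    - {"linear": [1,-0.87,-0.1],"spin": 0}
    - {"linear": [1,-0.87,-0.1],"spin": 0}
  gripper: 1

```text
t: 1.1
position: [0.3812, -0.3059, 0.2519]
eef_rot: [-3.141, 0.0, 0.449]
ft_force: [1.3, -0.1, 0.2]
gripper_width: 1.001
grasp_force: 0.0
```

Call:
servo_tool:
  deltas:
    - {"linear": [1,-0.87,-0.1],"spin": 0}
    - {"linear": [1,-0.87,-0.1],"spin": 0}
    - {"linear": [1,-0.87,-0.1],"spin": 0}
    - {"linear": [1,-0.87,-0.1],"spin": 0}
    - {"linear": [1,-0.87,-0.1],"spin": 0}
    - {"linear": [1,-0.87,-0.1],"spin": 0}
    - {"linear": [1,-0.87,-0.1],"spin": 0}
    - {"linear": [1,-0.87,-0.1],"spin": 0}

```text
t: 2.1
position: [0.5067, -0.0138, 0.2759]
eef_rot: [-3.141, 0.001, 0.449]
ft_force: [0.4, 0.4, 0.6]
gripper_width: 1.002
grasp_force: 0.0
```

Call:
servo_tool:
  deltas:
    - {"linear": [1,-0.87,0],"spin": 0}
    - {"linear": [0,0,0],"spin": -1}
    - {"linear": [0,0,0],"spin": -1}
    - {"linear": [0,0,0],"spin": -1}
    - {"linear": [0,0,0],"spin": -1}
    - {"linear": [0,0,0],"spin": -1}
    - {"linear": [0,0,0],"spin": -1}
    - {"linear": [0,0,0],"spin": -1}

```text
t: 3.1
position: [0.522, 0.0214, 0.2757]
eef_rot: [-3.14, 0.0, 1.185]
ft_force: [0.1, 0.1, -0.5]
gripper_width: 1.0
grasp_force: 0.0
```

Call:
servo_tool:
  deltas:
    - {"linear": [0,0,0],"spin": -1}
    - {"linear": [0,0,0],"spin": -1}
    - {"linear": [0,0,0],"spin": -1}
    - {"linear": [0,0,0],"spin": -1}
    - {"linear": [0,0,0],"spin": -1}
    - {"linear": [0,0,0],"spin": -1}
    - {"linear": [0,0,0],"spin": -1}
    - {"linear": [0,0,0],"spin": -1}

```text
t: 4.1
position: [0.522, 0.0214, 0.2757]
eef_rot: [-3.141, -0.001, 2.023]
ft_force: [0.1, 0.4, 1.1]
gripper_width: 0.997
grasp_force: 0.0
```

Call:
servo_tool:
  deltas:
    - {"linear": [0,0,0],"spin": -1}
    - {"linear": [0,0,0],"spin": -1}
    - {"linear": [0,0,0],"spin": -1}
    - {"linear": [0,0,0],"spin": -1}
    - {"linear": [0,0,0],"spin": -1}
    - {"linear": [0,0,0],"spin": -1}
    - {"linear": [0,0,0],"spin": -1}
    - {"linear": [0,0,0],"spin": -1}

```text
t: 5.1
position: [0.5219, 0.0214, 0.2757]
eef_rot: [-3.141, -0.001, 2.861]
ft_force: [0.9, 0.1, -0.6]
gripper_width: 1.004
grasp_force: 0.0
```

Call:
servo_tool:
  deltas:
    - {"linear": [0,0,0],"spin": -1}
    - {"linear": [0,0,0],"spin": -1}
    - {"linear": [0,0,0],"spin": -1}
    - {"linear": [0,0,0],"spin": -1}
    - {"linear": [0,0,0],"spin": 0}
    - {"linear": [0,0,0],"spin": 0}

```text
t: 5.85
position: [0.5222, 0.0214, 0.276]
eef_rot: [3.141, -0.001, -3.008]
ft_force: [-0.4, 0.1, -0.1]
gripper_width: 1.001
grasp_force: 0.0
```

Run:
```python
from h import *
s=bot.state();print(s['t'],s['position'],s['eef_rot'],s['joint_pos'])
p,d=shot('wrist','w1');cv2.imwrite('pics/w1.png',p)
p,d,C=load('w1');P=cloud(C,d)
print(C[4]);z=P[...,2]
m=(z>.125)&(z<.165)&(np.hypot(P[...,0]-.523,P[...,1]-.022)<.04)
print('zs',np.percentile(z[m],[5,25,50,75,95]),m.sum())
top=m&(z>np.percentile(z[m],60)-.004)
r=cv2.minAreaRect(P[top][:,:2].astype(np.float32)*1000);print('bar',r)
hsv=cv2.cvtColor(p,cv2.COLOR_BGR2HSV);b=(hsv[...,0]>12)&(hsv[...,0]<28)&(hsv[...,1]>140)&(abs(z-.114)<.012)&(np.hypot(P[...,0]-.523,P[...,1]-.022)<.06)
print('brass z',np.median(z[b]));
b2=b&(abs(z-np.median(z[b]))<.004);print(cv2.minAreaRect(P[b2][:,:2].astype(np.float32)*1000))
```

```text
5.85 [0.52220476 0.02137298 0.27596481] [ 3.14146735e+00 -6.19642985e-04 -3.00849696e+00] [-4.24310884e-02  6.93663510e-02  1.82453538e+00  1.59972579e-05
  1.24832293e+00 -1.74632815e+00]
[0.44846024 0.01202849 0.41916394]
zs [0.13020829 0.14314784 0.14402836 0.14463182 0.14540499] 768
bar ((524.1022338867188, 21.49458885192871), (36.37710189819336, 12.01678466796875), 14.561800956726074)
brass z 0.11412387880127123
((523.5460205078125, 21.408855438232422), (57.11583709716797, 59.43204879760742), 7.270369052886963)
```

View pics/w1.png

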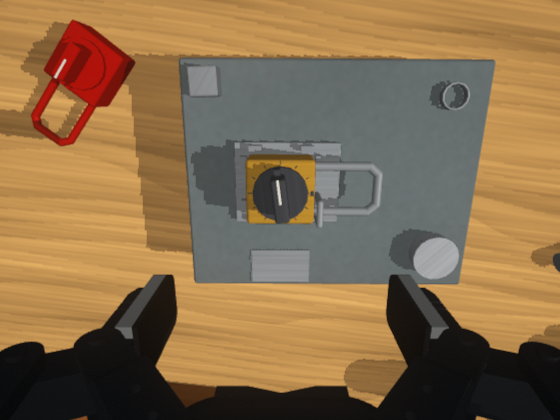

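The wrist view shows the lock upright in its guards: the dial is at (280,195) with the pointer up (−x), the staple at (318,210) and the shackle bar at (380,188). The measured heights, 0.114 and 0.144, match the given sizes. The bar heading is about 194°, so I'll preclose, align and descend.

Call:
servo_tool:
  deltas:
    - {"linear": [-0.05,0,0],"spin": -1}
    - {"linear": [0,0,0.8]}
    - {"linear": [0,0,0.8]}
    - {"linear": [0,0,0.8]}
    - {"linear": [0,0,0.8]}
    - {"linear": [0,0,0.8]}
    - {"linear": [0,0,0.8]}
    - {"linear": [0,0,0.3]}
  gripper: -0.3
  squeeze: 40

```text
invalid input
```

Call:
servo_tool:
  deltas:
    - {"linear": [0,0,0]}
    - {"linear": [0,0,0]}
    - {"linear": [0,0,0]}
    - {"linear": [0,0,0]}
    - {"linear": [0,0,0]}
    - {"linear": [0,0,0]}
  gripper: -1

```text
invalid input
```

Call:
servo_tool:
  deltas:
    - {"linear": [-0.05,0,0],"spin": -1}
    - {"linear": [0,0,0.8],"spin": 0}
    - {"linear": [0,0,0.8],"spin": 0}
    - {"linear": [0,0,0.8],"spin": 0}
    - {"linear": [0,0,0.8],"spin": 0}
    - {"linear": [0,0,0.8],"spin": 0}
    - {"linear": [0,0,0.8],"spin": 0}
    - {"linear": [0,0,0.3],"spin": 0}
  gripper: -0.3
  squeeze: 40

```text
t: 6.9
position: [0.5227, 0.0216, 0.1217]
eef_rot: [3.141, -0.003, -2.903]
ft_force: [0.8, 0.6, 0.3]
gripper_width: 0.349
grasp_force: 0.0
```

Call:
servo_tool:
  deltas:
    - {"linear": [0,0,0],"spin": 0}
    - {"linear": [0,0,0],"spin": 0}
    - {"linear": [0,0,0],"spin": 0}
    - {"linear": [0,0,0],"spin": 0}
    - {"linear": [0,0,0],"spin": 0}
    - {"linear": [0,0,0],"spin": 0}
  gripper: -1

```text
t: 7.65
position: [0.5233, 0.0213, 0.1231]
eef_rot: [-3.142, -0.002, -2.902]
ft_force: [-2.3, -1.5, -4.4]
gripper_width: 0.134
grasp_force: 44.6
```

Call:
servo_tool:
  deltas:
    - {"linear": [0,0,0],"spin": 0.8}
    - {"linear": [0,0,0],"spin": 0.8}
    - {"linear": [0,0,0],"spin": 0.8}
    - {"linear": [0,0,0],"spin": 0.8}
    - {"linear": [0,0,0],"spin": 0.8}
    - {"linear": [0,0,0],"spin": 0.8}
    - {"linear": [0,0,0],"spin": 0.8}
    - {"linear": [0,0,0],"spin": 0.8}

```text
t: 8.65
position: [0.5245, 0.0222, 0.1233]
eef_rot: [3.14, 0.001, 2.708]
ft_force: [-1.1, -0.0, -5.2]
gripper_width: 0.131
grasp_force: 44.2
```

Call:
servo_tool:
  deltas:
    - {"linear": [0,0,0],"spin": 0.8}
    - {"linear": [0,0,0],"spin": 0.8}
    - {"linear": [0,0,0],"spin": 0.8}
    - {"linear": [0,0,0],"spin": 0.8}
    - {"linear": [0,0,0],"spin": 0.8}
    - {"linear": [0,0,0],"spin": 0.8}
    - {"linear": [0,0,0],"spin": 0.8}
    - {"linear": [0,0,0],"spin": 0.8}

```text
t: 9.65
position: [0.524, 0.022, 0.1231]
eef_rot: [3.141, -0.0, 2.039]
ft_force: [-0.6, -0.7, -5.9]
gripper_width: 0.125
grasp_force: 44.3
```

Call:
servo_tool:
  deltas:
    - {"linear": [0,0,0],"spin": 0.8}
    - {"linear": [0,0,0],"spin": 0.8}
    - {"linear": [0,0,0],"spin": 0.8}
    - {"linear": [0,0,0],"spin": 0.8}
    - {"linear": [0,0,0],"spin": 0}

```text
t: 10.28
position: [0.5245, 0.0221, 0.1233]
eef_rot: [3.14, -0.001, 1.706]
ft_force: [0.3, -0.9, -5.6]
gripper_width: 0.132
grasp_force: 44.2
```

Call:
servo_tool:
  deltas:
    - {"linear": [0,0,0],"spin": 0}
    - {"linear": [0,0,0],"spin": 0}
    - {"linear": [0,0,-0.5],"spin": 0}
    - {"linear": [0,0,-1],"spin": 0}
    - {"linear": [0,0,-1],"spin": -1}
    - {"linear": [0,0,-1],"spin": -1}
    - {"linear": [0,0,0],"spin": -1}
    - {"linear": [0,0,0],"spin": -1}
  gripper: -0.3

```text
t: 11.28
position: [0.525, 0.0216, 0.2308]
eef_rot: [3.138, 0.002, 2.128]
ft_force: [0.2, 0.3, -0.6]
gripper_width: 0.349
grasp_force: 0.0
```

Call:
servo_tool:
  deltas:
    - {"linear": [0,0,0],"spin": -1}
    - {"linear": [0,0,0],"spin": -1}
    - {"linear": [0,0,0],"spin": -1}
    - {"linear": [0,0,0],"spin": -1}
    - {"linear": [0,0,0],"spin": -1}
    - {"linear": [0,0,0],"spin": -1}
    - {"linear": [0,0,0],"spin": -1}
    - {"linear": [0,0,0],"spin": -1}

```text
t: 12.28
position: [0.5246, 0.0216, 0.23]
eef_rot: [3.141, 0.002, 2.966]
ft_force: [-0.0, -0.4, -0.4]
gripper_width: 0.354
grasp_force: 0.0
```

Call:
servo_tool:
  deltas:
    - {"linear": [0,0,0],"spin": -1}
    - {"linear": [0,0,0],"spin": -1}
    - {"linear": [0,0,0],"spin": -1}
    - {"linear": [0,0,0],"spin": 0}

```text
t: 12.78
position: [0.5245, 0.0216, 0.2297]
eef_rot: [-3.141, 0.002, -3.008]
ft_force: [1.3, -0.2, 1.0]
gripper_width: 0.349
grasp_force: 0.0
```

```bash
cat > look.py <<'E'
from h import *
import sys
def look(n):
    s=bot.state();print(s['t'],s['position'],s['eef_rot'],s['ft_force'])
    p,d=shot('wrist',n);C=load(n)[2];P=cloud(C,d);z=P[...,2]
    m=(z>.135)&(z<.15)&(np.hypot(P[...,0]-.523,P[...,1]-.022)<.035)
    print('bar',cv2.minAreaRect(P[m][:,:2].astype(np.float32)*1000),m.sum())
    a=np.radians(7.3);Q=(P[...,:2]-[.5235,.0214])@np.array([[np.cos(a),-np.sin(a)],[np.sin(a),np.cos(a)]])*1000 # lock frame
    m=(z>.090)&(z<.108)&(abs(Q[...,0])<12)&(Q[...,1]>55)&(Q[...,1]<130)
    print('crossbar lock y pct',np.percentile(Q[m][:,1],[2,50,98]) if m.any() else None,m.sum(),np.percentile(z[m],95) if m.any() else 0)
    m=(z>.090)&(z<.106)&(abs(Q[...,0])<35)&(Q[...,1]>45)&(Q[...,1]<130)
    if m.any(): print('U x',np.percentile(Q[m][:,0],[1,50,99]),'maxy',np.percentile(Q[m][:,1],99))
    return p,P,Q
if __name__=='__main__': look(sys.argv[1])
E
python3 look.py w2
```

```text
12.775 [0.52453299 0.02156163 0.2297404 ] [-3.14129313e+00  2.22147443e-03 -3.00805093e+00] [ 1.27887466 -0.21526502  0.95092675]
bar ((523.8922119140625, 22.194652557373047), (12.389302253723145, 35.773231506347656), 7.346133232116699) 1073
crossbar lock y pct [84.54222625 87.59474144 92.01898592] 316 0.10308848020248981
U x [-24.58909686  -3.31880321  24.16428631] maxy 91.862748240851
```

View pics/w2.png

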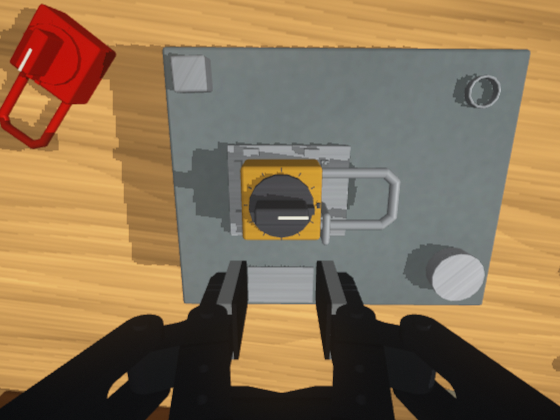

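The dial now points at the shackle: the white line runs right toward the mark, heading 97.3°. The crossbar is at (392,198), lock y 88 mm. Next I'll grip the crossbar.

Call:
servo_tool:
  deltas:
    - {"linear": [0,0.98,0],"spin": 0}
    - {"linear": [0,0.98,0],"spin": 0}
    - {"linear": [0,0.98,0],"spin": 0}
    - {"linear": [0,0,0.9],"spin": 0}
    - {"linear": [0,0,0.9],"spin": 0}
    - {"linear": [0,0,0.9],"spin": 0}
    - {"linear": [0,0,0.9],"spin": 0}
    - {"linear": [0,0,0],"spin": 0}

```text
t: 13.82
position: [0.5101, 0.1088, 0.1186]
eef_rot: [3.142, -0.005, -3.008]
ft_force: [-0.4, -0.2, -1.0]
gripper_width: 0.349
grasp_force: 0.0
```

Call:
servo_tool:
  deltas:
    - {"linear": [0,0,0.7],"spin": 0}
    - {"linear": [0,0,0.6],"spin": 0}
    - {"linear": [0,0,0],"spin": 0}

```text
t: 14.2
position: [0.5111, 0.1089, 0.0805]
eef_rot: [3.142, -0.003, -3.007]
ft_force: [-0.1, -0.3, 0.1]
gripper_width: 0.351
grasp_force: 0.0
```

Call:
servo_tool:
  deltas:
    - {"linear": [0,0,0],"spin": 0}
    - {"linear": [0,0,0],"spin": 0}
    - {"linear": [0,0,0],"spin": 0}
    - {"linear": [0,0,0],"spin": 0}
    - {"linear": [0,0,0],"spin": 0}
  gripper: -1

```text
t: 14.82
position: [0.5128, 0.1091, 0.0819]
eef_rot: [3.142, 0.002, -3.007]
ft_force: [0.2, -0.5, 1.7]
gripper_width: 0.077
grasp_force: 39.2
```

Call:
servo_tool:
  deltas:
    - {"linear": [0,0.12,0],"spin": 0}
    - {"linear": [0,0.12,0],"spin": 0}
    - {"linear": [0,0.12,0],"spin": 0}
    - {"linear": [0,0.12,0],"spin": 0}
    - {"linear": [0,0.12,0],"spin": 0}
    - {"linear": [0,0.12,0],"spin": 0}
    - {"linear": [0,0.05,0],"spin": 0}
    - {"linear": [0,0,0],"spin": 0}

```text
t: 15.82
position: [0.5089, 0.1323, 0.0813]
eef_rot: [3.141, 0.0, -3.007]
ft_force: [1.8, -1.0, 1.1]
gripper_width: 0.07
grasp_force: 39.2
```

Call:
servo_tool:
  deltas:
    - {"linear": [0,0.05,0],"spin": 0}
    - {"linear": [0,0.03,0],"spin": 0}
    - {"linear": [0,0,0],"spin": 0}

```text
t: 16.2
position: [0.5084, 0.1336, 0.0811]
eef_rot: [-3.141, -0.001, -3.007]
ft_force: [2.0, -4.4, 1.5]
gripper_width: 0.07
grasp_force: 39.2
```

Call:
servo_tool:
  deltas:
    - {"linear": [0,0,0],"spin": 0}
    - {"linear": [0,0,0],"spin": 0}
    - {"linear": [0,0,-0.5],"spin": 0}
    - {"linear": [0,0,-0.9],"spin": 0}
    - {"linear": [0,0,-0.9],"spin": 0}
    - {"linear": [0,0,-0.9],"spin": 0}
    - {"linear": [0,0,-0.9],"spin": 0}
    - {"linear": [0,0,-0.8],"spin": 0}
  gripper: -0.3

```text
t: 17.2
position: [0.5088, 0.1347, 0.2306]
eef_rot: [3.141, 0.002, -3.007]
ft_force: [0.9, -0.2, -0.5]
gripper_width: 0.346
grasp_force: 0.0
```

Call:
servo_tool:
  deltas:
    - {"linear": [0,-0.94,0],"spin": 0}
    - {"linear": [0,-0.94,0],"spin": 0}
    - {"linear": [0,-0.94,0],"spin": 0}
    - {"linear": [0,-0.94,0],"spin": 0}
    - {"linear": [0,0,0],"spin": 0}
    - {"linear": [0,0,0],"spin": 0}

```text
t: 17.95
position: [0.5237, 0.023, 0.2289]
eef_rot: [3.141, 0.001, -3.007]
ft_force: [-0.7, 0.3, -1.5]
gripper_width: 0.345
grasp_force: 0.0
```

```bash
python3 look.py w3
```

```text
17.95 [0.52372646 0.02304484 0.22885099] [ 3.14080841e+00  5.46843163e-04 -3.00727215e+00] [-0.71690418  0.33482218 -1.53958435]
bar ((523.4577026367188, 23.25480842590332), (11.966581344604492, 35.75157165527344), 8.089117050170898) 1063
crossbar lock y pct [109.63856301 112.45671798 117.15253153] 331 0.10319071455731738
U x [-25.41039393  -5.13393367  23.96523394] maxy 116.49412753792633
```

View pics/w3.png

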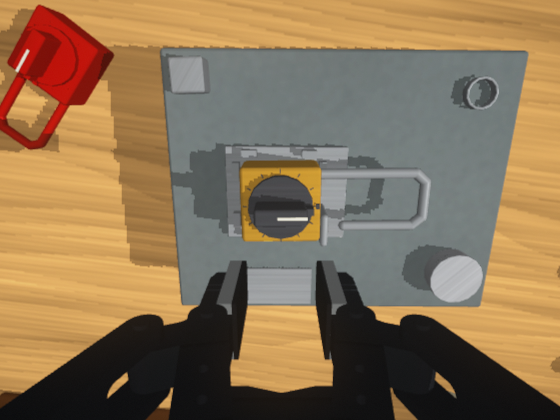

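The shackle moved out about 24 mm, with its crossbar now at (425,195) and the short leg's end at (345,226), clear of the staple at (323,225). The dial is still at 0. Next I'll turn 90°, open, and grip the body.

Call:
servo_tool:
  deltas:
    - {"linear": [0,0,0],"spin": 1}
    - {"linear": [0,0,0],"spin": 1}
    - {"linear": [0,0,0],"spin": 1}
    - {"linear": [0,0,0],"spin": 1}
    - {"linear": [0,0,0],"spin": 1}
    - {"linear": [0,0,0],"spin": 1}
    - {"linear": [0,0,0],"spin": 1}
    - {"linear": [0,0,0],"spin": 1}
  gripper: 1

```text
t: 19.0
position: [0.5236, 0.0237, 0.2284]
eef_rot: [3.141, -0.0, 2.437]
ft_force: [-0.4, 0.2, -0.1]
gripper_width: 0.996
grasp_force: 0.0
```

Call:
servo_tool:
  deltas:
    - {"linear": [0,0,0],"spin": 1}
    - {"linear": [0,0,0],"spin": 1}
    - {"linear": [0,0,0],"spin": 1}
    - {"linear": [0,0,0],"spin": 1}
    - {"linear": [0,0,0],"spin": 1}
    - {"linear": [0,0,0],"spin": 1}
    - {"linear": [0.16,0,0],"spin": 1}
    - {"linear": [0,0,0],"spin": 0.07}

```text
t: 20.0
position: [0.5224, 0.0283, 0.2284]
eef_rot: [-3.142, -0.0, 1.701]
ft_force: [-0.4, -0.6, -0.9]
gripper_width: 1.003
grasp_force: 0.0
```

Call:
servo_tool:
  deltas:
    - {"linear": [0,0,0.8],"spin": 0}
    - {"linear": [0,0,0.8],"spin": 0}
    - {"linear": [0,0,0.8],"spin": 0}
    - {"linear": [0,0,0.8],"spin": 0}
    - {"linear": [0,0,0.6],"spin": 0}
    - {"linear": [0,0,0.5],"spin": 0}
    - {"linear": [0,0,0.3],"spin": 0}
    - {"linear": [0,0,0],"spin": 0}

```text
t: 21.0
position: [0.5223, 0.0272, 0.0898]
eef_rot: [-3.141, -0.0, 1.698]
ft_force: [-0.3, 0.0, 0.9]
gripper_width: 1.005
grasp_force: 0.0
```

Call:
servo_tool:
  deltas:
    - {"linear": [0,0.03,0.07],"spin": 0}
    - {"linear": [0,0,0],"spin": 0}
    - {"linear": [0,0,0],"spin": 0}
    - {"linear": [0,0,0],"spin": 0}
    - {"linear": [0,0,0],"spin": 0}
    - {"linear": [0,0,0],"spin": 0}
  gripper: -1
  squeeze: 80

```text
t: 21.75
position: [0.5246, 0.0272, 0.0892]
eef_rot: [3.14, 0.0, 1.698]
ft_force: [-0.9, -0.5, 5.8]
gripper_width: 0.66
grasp_force: 90.1
```

Call:
servo_tool:
  deltas:
    - {"linear": [0,0,-0.1],"spin": 0}
    - {"linear": [0,0,-0.1],"spin": 0}
    - {"linear": [0,0,-0.1],"spin": 0}
    - {"linear": [0,0,0],"spin": 0}

```text
t: 22.25
position: [0.5234, 0.0273, 0.097]
eef_rot: [-3.141, -0.0, 1.698]
ft_force: [-0.3, -1.0, -5.8]
gripper_width: 0.661
grasp_force: 88.9
```

Call:
servo_tool:
  deltas:
    - {"linear": [0,0,-0.3],"spin": 0}
    - {"linear": [0,0,-0.5],"spin": 0}
    - {"linear": [0,0,-0.6],"spin": 0}
    - {"linear": [0,0,-0.7],"spin": 0}
    - {"linear": [0,0,-0.7],"spin": 0}
    - {"linear": [0,0,-0.7],"spin": 0}
    - {"linear": [0,0,-0.6],"spin": 0}
    - {"linear": [0,0,-0.4],"spin": 0}

```text
t: 23.25
position: [0.5241, 0.0272, 0.2341]
eef_rot: [3.139, 0.0, 1.698]
ft_force: [0.4, -0.4, -6.6]
gripper_width: 0.663
grasp_force: 89.0
```

Call:
servo_tool:
  deltas:
    - {"linear": [0,0,-0.2],"spin": 0}
    - {"linear": [0,0,0],"spin": 0}
    - {"linear": [0,0,0],"spin": 0}
    - {"linear": [0,0,0],"spin": 0}
    - {"linear": [0,0,0],"spin": 0}
    - {"linear": [0,0,0],"spin": 0}

```text
t: 24.0
position: [0.5234, 0.0273, 0.2379]
eef_rot: [-3.141, -0.0, 1.698]
ft_force: [0.5, 0.1, -5.9]
gripper_width: 0.665
grasp_force: 89.0
```

Run:
```python
from h import *
print(bot.state())
a,_=shot('scene','s1');b,d=shot('wrist','w4')
P=cloud(load('w4')[2],d)
a=np.radians(7.3);Q=(P[...,:2]-[.5235,.0226])@np.array([[np.cos(a),-np.sin(a)],[np.sin(a),np.cos(a)]])*1000
z=P[...,2];m=(z>.19)&(abs(Q[...,0])<30)&(Q[...,1]>40)&(Q[...,1]<140)
for lo,hi in((40,60),(60,80),(80,100),(100,140)):
    k=m&(Q[...,1]>lo)&(Q[...,1]<hi)
    if k.any():print(lo,k.sum(),np.percentile(z[k],[5,50,95]),Q[k][:,1].max())
S=cv2.imread('pics/s1.png')
cv2.imwrite('pics/f.png',np.hstack([cv2.resize(S[120:330,190:470],(400,300)),cv2.resize(b,(400,300))]))
```

```text
{'t': 24.0, 'joint_pos': array([-3.10537825e-02,  1.07291889e-01,  1.86257526e+00,  5.56956078e-06,
        1.17220587e+00, -1.58356267e-01]), 'dq': array([-0.0004634 , -0.00118258, -0.00181242, -0.0009247 ,  0.00092038,
        0.00134798]), 'joint_efforts': array([ 1.58680396e-04, -3.52773106e+01, -3.00888705e+01,  3.44862090e-02,
        1.62322767e-02, -2.71197985e-05]), 'position': array([0.52344806, 0.02726234, 0.23792743]), 'eef_rot': array([-3.14111911e+00, -8.08183940e-05,  1.69809663e+00]), 'ft_force': array([ 0.48927261,  0.06459587, -5.92558621]), 'wrist_torque': array([-0.03422211, -0.06752138,  0.01819108]), 'grasp_force': 89.001624584198, 'gripper_width': 0.6649871341119525}
40 1793 [0.24820692 0.25051822 0.25185903] 59.99028961260828
60 2562 [0.24826927 0.25054405 0.25189436] 79.8737694103064
80 3954 [0.24851115 0.25096363 0.38116709] 99.98298388859575
100 2947 [0.247788   0.25034316 0.25188746] 111.63139597528149
```

View pics/f.png

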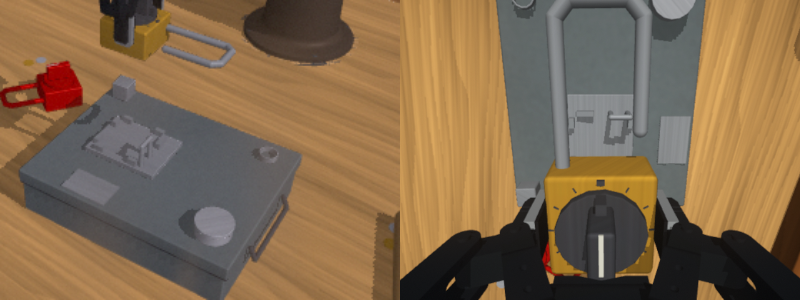

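The lock is held level (shackle height is 0.250 along its whole length) with its underside about 157 mm above the lid. The dial points at the shackle, the shackle is out, and the ring, tin and cube have not moved.

```bash
python3 -c "
from rig import bot
print(bot.hand_in())"
```

```text
the job is handed in; nothing more can be done
None
```

I turned the padlock's dial to the notch facing the shackle and pulled the shackle out the full 24 mm while the lock lay in its guards. The opened lock is now held still and level, dial up, about 15 cm above the lid, with the ring, tin and cube left where they were; the job was handed in at about 24 s, and the hand-in gave no verdict.

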